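# Roll a bar sample flat-up in its V-block and close the viewing frame on the flat

## Task

The black bar sample has been laid in the two-post V-block holder with its bright ground flat turned away. Roll it in the vees, keeping it on the holder, until the flat faces up, with the flat under the blue viewing frame, then swing the frame over and press it gently down until it lies fully home on the flat, so that the bar is squared up, level and ready for the lens. Do not shove the things lying about.

Things in the scene. Friction and masses are not known exactly. Their poses are not given: they have to be found in the camera images.
- holder: Dark steel V-block sample holder, bolted down. Base plate 120 x 100 x 12 mm; origin in the middle of its underside on the worktop, z up, x along the bar's seat (roughly away from the robot), y towards the frame's hinge (roughly to the robot's left). A 24 mm bar seated in the vees has its axis at y = 0, z = 66 mm. A hinge pedestal stands at y = 38 to 50 mm, |x| below 22 mm, up to z = 84 mm
- vee: The holder's pair of grey V posts, fixed to it: at 45 mm either side of the seat's middle, each 14 mm thick along the seat, 56 mm wide, tops 68 mm above the worktop, 90-degree vees, oiled (friction about 0.15). Origin at the seat's middle (holder 0, 0, 66 mm); its z axis runs along the seat (holder x), its x axis points down. Nothing stands under the bar beyond the posts but the base plate
- bar: Loose black round bar sample, 24 mm diameter, 200 mm long, about 0.35 kg, oiled, lying in the vees up to 15 mm off-centre lengthwise. Origin on its axis at mid-length; x along it (the holder's x way); +z points out of its flat, which starts turned 75 to 180 degrees from up, either way. The ends overhang the posts by about 48 mm: pinch them there, gripper upright or leaned sideways
- flat_mid (a point): Middle of the bar's bright ground flat, 8 mm from the bar's axis (ground 4 mm deep); the flat is 40 mm long along the bar and 18 mm wide; z axis out of the flat. The rest of the bar is full round. On each end face of the bar a white line runs from the axis towards the flat's side
- gate (a joint): Hinge of the blue viewing frame, rad: 0 = level on an upturned flat (fully home), grows as it opens, 1.57 = upright; starts at 0.9 to 1.4. Stiff (0.05 N m): stays where left. On a bar whose flat is not up it stops about 0.1 short. Pressed on a flat some 20 degrees off level or less, it turns the bar in the vees and squares it. Lowest stop -0.12
- gate_hinge (a point): On the blue frame's hinge axis, at holder (0, 44, 77.5) mm; the axis is parallel to the holder's x
- gate_press (a point): Middle of the upper face of the blue frame's grooved cross-bar (40 mm along the holder's x, 12 mm wide, 7 mm thick), where it is pressed down; 85 mm from the hinge axis; closed, at holder (0, -41, 81) mm. Two rails 7 mm wide, centred 10 mm either side of x = 0, run to the hinge; the flat must be centred under them within 6 mm. z axis out of the frame's upper face
- petri_0: Loose petri dish, 64 mm across, 15 mm high; a bystander. Origin under its middle
- marker: Loose slide marker pen, 137 mm long, 12 mm thick; a bystander. Origin under its middle
- forceps: Loose steel forceps, 125 mm long, 8 mm high; a bystander. Origin under its middle
- oil_bottle: Loose small brown bottle with black cap, 31 mm across, 70 mm high; a bystander. Origin under its middle
- tally_counter: Loose hand tally counter, 47 mm round, 21 mm high; a bystander. Origin under its middle
- slides_carton: Loose small white carton, 28 x 79 x 22 mm; a bystander. Origin under its middle
Things that resemble listed ones, but are neither listed nor needed, are in the scene too. There is more than one size of the holder; the job needs the larger.

How it is judged:
By the outcome, as a careful person would: the job done as asked, in the order asked, and still so for the second after the job is handed in, with the robot touching nothing.
It also fails if it takes over 67 s, if anything falls off the work surface, if the arm or the gripper's body presses on something with over 40 N, if the wrist force passes 120 N, or if a joint passes its speed limit or range.

## Robot

A 6-joint arm with a two-finger parallel gripper is mounted at the origin on a cart in front of the work surface, level with it; the furniture and walls round the work are solid. World frame = base frame: x ahead of the robot, y to its left, z up, the work surface at z = 0. Lengths are in m, angles in degrees, forces in N, time in s.
With the tool pointing down it reaches from about 0.375 to 0.975 m from the base axis. Payload 3.8 kg.
Tool frame: the origin (TCP) lies midway between the tips of the shut fingers; the grasp point (between the pads) lies 19 mm behind it (env.hold_point_z is the distance from the TCP to the grasp point, in m); z points along the fingers, y is the line along which they close (so a half turn about z gives the same grasp; the last joint's range is limited). The gripper opens to 85 mm and grips with 20 to 120 N. Pads are 22 mm wide; open, the fingers measure 114 mm over their backs; the gripper's body (76 mm by 85 mm) begins 54 mm behind the grasp point. The pads swing forward as they close: fully open they stand 13 mm farther back than shut.
Start: joints at [-75.338, 15.12, 91.902, -0, 72.978, -2.114], TCP at [0.195, -0.646, 0.231] pointing down, gripper open.
Joint ranges: [-150.88, 150.88], [-54.13, 125.18], [17.81, 147.31], [-75.09, 255.09], [0, 152.58], [-146.25, 146.25]. Speed limits (degrees/s): [147.25, 147.25, 180, 180, 180, 180].

## Interface

Orientations are given as [roll, pitch, yaw] about the fixed x, y, z axes, in that order (R = Rz(yaw) Ry(pitch) Rx(roll)).
In Python, from rig import env gives the robot as it stands. The module is installed in compiled form; this text tells all that it offers.
- The arm moves only by the shell command python3 -m pendant 'ROWS'. ROWS is JSON, a list of rows, each an object with "grip": the closure, from 0 (fully open) to 1 (shut); "offset": the shift along the tool's x, y, z in mm, a list of three; "angular": the turn, a rotation vector about the tool's x, y, z in degrees, a list of three. A call has 1 to 12 rows; each row shifts and turns the commanded pose from where the row before left it, along the tool's axes as they then stand; what a row does not reach is not made up. A row lasts 1/10 s, in which the tool goes at most 50 mm and 8.59 degrees, less where a joint would pass 70% of its speed; a pose out of reach is approached as far as the arm can. A call is refused whole if a number of a shift passes 50 or a number of a turn 8.59, either way. A call with a gripper value outside its range is refused whole. The fingers move at their own pace and stop on an object; the grip force is fixed at half the most. Time passes only in rows, so rows that do not move let the fingers close. It gives the time, the measured TCP pose, the force, the opening and the grip force at its end, in the units of the state.
- env.read_state(): the state, without advancing time (a new reading comes with each control period).
- env.read_camera(name): name is "scene" or "top" or "wrist"; returns a dict with "color" (420x560x3 uint8, blue, green, red), "depth" (420x560 float32, m along the optical axis (not along the pixel's ray), 0 where there is no reading), "intrinsics" (3x3 intrinsics, pixels), "dist" ([k1, k2, p1, p2, k3] as OpenCV has them; the pictures are not rectified), "rvec" (rotation vector, rad) and "tvec" (3), from world to camera coordinates, as OpenCV has them. Camera axes: x right, y down, z forward; pixel columns grow to the right and rows downward; lengths in m; the calibration is good to about 2 mm. A picture is of the moment at which its call begins.
- env.close_job(): hands the job in; it is judged then, once.
Trained networks look in a picture, given as the dict that the camera call returned (one of the last four; its "shot" number tells which), for a name from the list of things; names that differ only in an ending like _2 or _b are one class to them, and where a whole thing is asked for, a point or a joint stands for the part that bears it (a point fixed in the world has none). Each returns a list of dicts, best first, with "score" (0 to 1); they miss things now and then, are a little off and sometimes report something else, mostly with a low value. They report only what shows in the picture. A call takes as long as a camera call. They do not tell look-alikes from the thing itself.
- env.look_for(query, picture): "position" ([x, y, z] in m, in world coordinates, good to about 4 mm: the middle of the surface that is visible of it).
- env.cut_out(query, picture): "region" (420x560 bool, what is visible of it).
The state is a dict: "t": time; "joint_positions": joint angles; "dq": joint speeds; "joint_torque": joint torques, N m; "eef_pos": TCP position; "tool_rot": TCP orientation; "wrist_force": force on the tool from outside, world axes, zero at the start; "torque": the same for the moment, N m; "gripper_width": finger opening in m; "finger_force": force on a finger pad.
Only numpy, scipy, OpenCV 4.12 (cv2) and the standard library are available. Lean on these libraries where they do the work, as an engineer would, in place of code of your own. Each camera call takes 0.05 s, during which the arm holds its last target. There are 200 camera calls.

## Working session

There is one attempt and no reset: what is moved stays moved. The work goes in short steps, Python scripts to look and compute and a shell command to move; the robot and the scene stay as the last step left them, time stands still between calls to the robot, and variables do not carry over. Pictures are saved under pics/ and viewed, at most 11 in all, crops included, and the job is handed in when it is done.

```bash
mkdir -p pics; cat > h.py <<'E'
import numpy as np, cv2
from rig import env
from scipy.spatial.transform import Rotation as R
def w2p(pic,P):
    return cv2.projectPoints(np.array(P,float).reshape(-1,3),pic["rvec"],pic["tvec"],pic["intrinsics"],pic["dist"])[0].reshape(-1,2)
def p2w(pic,uv,d=None):
    uv=np.array(uv,float).reshape(-1,2)
    n=cv2.undistortPoints(uv.reshape(-1,1,2),pic["intrinsics"],pic["dist"]).reshape(-1,2)
    if d is None: d=np.array([pic["depth"][int(round(v)),int(round(u))] for u,v in uv])
    C=np.c_[n,np.ones(len(n))]*np.array(d).reshape(-1,1)
    Rm=cv2.Rodrigues(np.array(pic["rvec"]))[0]
    return (C-np.array(pic["tvec"]).reshape(1,3))@Rm
E
python3 - <<'E'
from h import *
a=env.read_camera("scene");b=env.read_camera("top")
cv2.imwrite("pics/s.png",a["color"]);cv2.imwrite("pics/t.png",b["color"])
for n,p in(("scene",a),("top",b)):
  for q in["holder","vee","bar","flat_mid","gate","gate_press","gate_hinge","petri_0","marker","forceps","oil_bottle","tally_counter","slides_carton"]:
    print(n,q,[(round(r["score"],2),np.round(r["position"],3).tolist(),w2p(p,r["position"])[0].astype(int).tolist()) for r in env.look_for(q,p)[:3]])
s=env.read_state();print(s["eef_pos"],s["tool_rot"],s["t"])
E
```

```text
scene holder [(0.88, [0.542, -0.2, 0.023], [236, 226]), (0.87, [0.466, -0.41, 0.012], [316, 204])]
scene vee [(0.69, [0.512, -0.23, 0.036], [255, 220])]
scene bar [(0.64, [0.538, -0.239, 0.073], [248, 200])]
scene flat_mid [(0.97, [0.54, -0.249, 0.07], [251, 199]), (0.6, [0.551, -0.214, 0.129], [236, 180])]
scene gate [(0.96, [0.551, -0.212, 0.127], [235, 181]), (0.57, [0.476, -0.44, 0.061], [320, 180])]
scene gate_press [(0.96, [0.554, -0.208, 0.124], [233, 182]), (0.51, [0.477, -0.436, 0.059], [319, 181])]
scene gate_hinge [(0.95, [0.469, -0.408, 0.007], [315, 206]), (0.71, [0.541, -0.204, 0.026], [237, 225])]
scene petri_0 [(0.9, [0.418, -0.015, 0.007], [222, 301])]
scene marker [(0.49, [0.359, -0.181, 0.01], [301, 267])]
scene forceps [(0.87, [0.475, -0.0, 0.007], [193, 292])]
scene oil_bottle [(0.6, [0.582, -0.506, 0.035], [299, 169])]
scene tally_counter []
scene slides_carton [(0.64, [0.516, -0.061, 0.02], [200, 263])]
top holder [(0.78, [0.468, -0.437, 0.011], [337, 207]), (0.56, [0.552, -0.232, 0.012], [246, 170]), (0.39, [0.558, -0.243, 0.079], [249, 162])]
top vee [(0.82, 
[... 329 characters left out ...]
]), (0.52, [0.554, -0.218, 0.136], [236, 159])]
top gate_press [(0.78, [0.554, -0.219, 0.142], [236, 159]), (0.46, [0.474, -0.442, 0.056], [343, 202])]
top gate_hinge [(0.91, [0.552, -0.234, 0.011], [247, 170]), (0.57, [0.47, -0.439, 0.009], [338, 206])]
top petri_0 [(0.82, [0.418, -0.016, 0.007], [150, 230])]
top marker [(0.7, [0.367, -0.193, 0.009], [229, 253])]
top forceps [(0.43, [0.522, -0.07, 0.023], [173, 183])]
top oil_bottle [(0.53, [0.583, -0.515, 0.048], [374, 153])]
top tally_counter [(0.69, [0.413, -0.567, 0.021], [397, 231])]
top slides_carton [(0.61, [0.525, -0.072, 0.022], [174, 182])]
[ 0.19483254 -0.64627148  0.23128409] [ 1.79999515e+02 -7.63788113e-04  1.67728264e+01] 1.4
```

View pics/s.png

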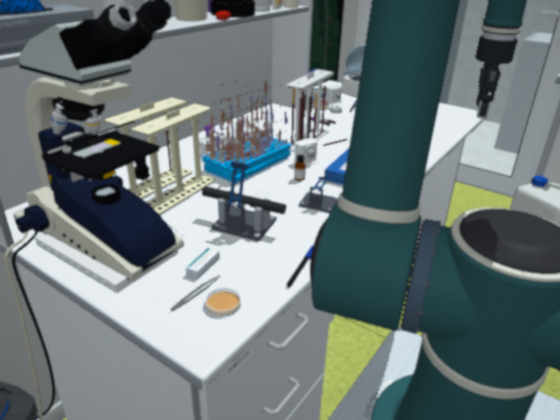

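View pics/t.png

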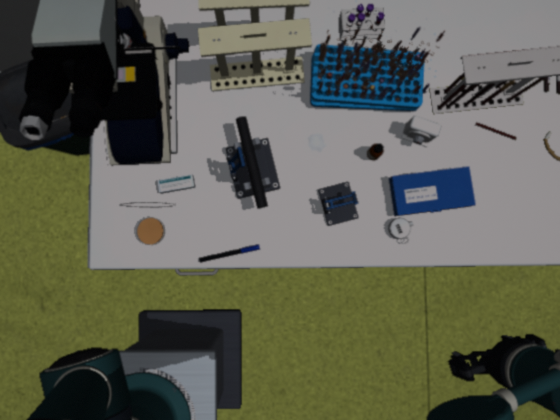

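Two holders are visible. The larger one at top px (252,165), scene (240,215), carries the black bar. The smaller one at top px (338,203), scene (318,195), is empty. The job's holder is therefore the one with the bar, at about (0.55,-0.24). Next I measure the bar axis and enlarge a crop to confirm.

```bash
python3 - <<'E'
from h import *
a=env.read_camera("scene");b=env.read_camera("top");w=env.read_camera("wrist")
for n,p in(("scene",a),("top",b)):
  for r in env.cut_out("bar",p)[:1]:
    v,u=np.nonzero(r["region"]&(p["depth"]>0)); P=p2w(p,np.c_[u,v],p["depth"][v,u])
    P=P[(P[:,2]>.06)&(P[:,2]<.095)]; m=np.median(P,0)
    P=P[np.linalg.norm(P[:,:2]-m[:2],axis=1)<.13]
    c=P.mean(0);d=np.linalg.svd(P-c)[2][0];d*=np.sign(d[0]);t=(P-c)@d
    print(n,len(P),c.round(4),"yaw",np.degrees(np.arctan2(d[1],d[0])).round(2),d[2].round(3),"ends",(c+d*t.min()).round(4),(c+d*t.max()).round(4),np.percentile(P[:,2],[5,50,95]).round(4))
s=env.read_state();T=R.from_euler("xyz",s["tool_rot"],degrees=True).as_matrix()
Rm=cv2.Rodrigues(np.array(w["rvec"]))[0];C=-Rm.T@np.array(w["tvec"]).ravel()
print("cam in tool",(T.T@(C-s["eef_pos"])).round(4));print("cam axes in tool\n",(T.T@Rm.T).round(3));print(w["intrinsics"],env.hold_point_z)
ca=cv2.resize(a["color"][150:250,180:340],None,fx=4.5,fy=4.5,interpolation=cv2.INTER_CUBIC)[:, :400]
cb=cv2.resize(b["color"][105:235,205:365],None,fx=4.5,fy=4.5,interpolation=cv2.INTER_CUBIC)[:450,:]
ca=cv2.resize(a["color"][150:250,190:350],(400,250),interpolation=cv2.INTER_CUBIC)
cb=cv2.resize(b["color"][105:235,205:365],(400,325),interpolation=cv2.INTER_CUBIC)
cv2.imwrite("pics/crop.png",cv2.resize(np.vstack([ca,cb]),(400,575)))
E
```

```text
scene 651 [ 0.5485 -0.2391  0.0714] yaw 13.5 0.002 ends [ 0.4611 -0.2601  0.0712] [ 0.6571 -0.2131  0.0716] [0.0622 0.0724 0.0772]
top 1001 [ 0.5593 -0.2461  0.0752] yaw 13.29 0.005 ends [ 0.4647 -0.2685  0.0747] [ 0.6593 -0.2225  0.0758] [0.0692 0.0755 0.0797]
cam in tool [ 0.0674 -0.0015 -0.1436]
cam axes in tool
 [[ 0.    -0.964 -0.266]
 [ 1.     0.     0.   ]
 [-0.    -0.266  0.964]]
[[334.05183143   0.         279.93494481]
 [  0.         334.05183143 209.37941582]
 [  0.           0.           1.        ]] 0.0187
```

View pics/crop.png

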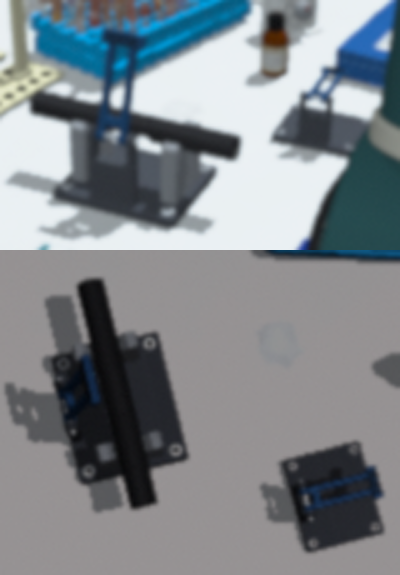

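The crop confirms it: the larger holder (top-view part, about (115,390) in the crop) bears the 200 mm bar, and the smaller, barless one is at (330,500). Next I bring the wrist camera to the bar's near end to read the white line.

```bash
python3 -m pendant '[{"grip":0,"offset":[35,-29,10],"angular":[0,0,0]},{"grip":0,"offset":[35,-29,10],"angular":[0,0,0]},{"grip":0,"offset":[35,-29,10],"angular":[0,0,0]},{"grip":0,"offset":[35,-29,10],"angular":[0,0,0]},{"grip":0,"offset":[35,-29,10],"angular":[0,0,0]},{"grip":0,"offset":[35,-29,10],"angular":[0,0,0]},{"grip":0,"offset":[35,-29,10],"angular":[0,0,0]},{"grip":0,"offset":[0,0,0],"angular":[0,0,-8.3]},{"grip":0,"offset":[0,0,0],"angular":[0,0,-8.3]},{"grip":0,"offset":[0,0,0],"angular":[0,0,-8.3]},{"grip":0,"offset":[0,0,0],"angular":[0,0,-8.3]},{"grip":0,"offset":[0,0,0],"angular":[0,8.5,0]}]'
python3 -m pendant '[{"grip":0,"offset":[0,0,0],"angular":[0,8.5,0]},{"grip":0,"offset":[0,0,0],"angular":[0,8.5,0]},{"grip":0,"offset":[0,0,0],"angular":[0,8.5,0]},{"grip":0,"offset":[0,0,0],"angular":[0,0,0]},{"grip":0,"offset":[0,0,0],"angular":[0,0,0]}]'
cat > wv.py <<'E'
from h import *
import sys
# bar frame: axis line
A=np.array([.463,-.2675,.066]);ax=np.array([np.cos(np.radians(13.4)),np.sin(np.radians(13.4)),0])
w=env.read_camera("wrist");print(w2p(w,[A,A+.2*ax]),env.read_state()["eef_pos"])
u,v=w2p(w,[A])[0].astype(int)
c=w["color"][max(v-50,0):v+50,max(u-65,0):u+65]
big=cv2.resize(c,(520,400),interpolation=cv2.INTER_CUBIC)
cv2.imwrite("pics/%s.png"%sys.argv[1],np.hstack([big,cv2.resize(w["color"],(280,210))] if 0 else [big]))
cv2.imwrite("pics/%s_full.png"%sys.argv[1],w["color"])
E
python3 wv.py end1
```

```text
t: 2.85
eef_pos: [0.3734, -0.3785, 0.1619]
tool_rot: [179.9, -8.7, 50.6]
wrist_force: [-0.9, -0.0, -0.9]
gripper_width: 0.0855
finger_force: 0.0
t: 3.35
eef_pos: [0.3701, -0.3817, 0.1605]
tool_rot: [-179.9, -33.9, 49.8]
wrist_force: [0.2, 0.2, 0.8]
gripper_width: 0.0853
finger_force: 0.0
[[278.6240529  116.77406085]
 [388.947747    -7.38782749]] [ 0.37077389 -0.38127685  0.16125846]
```

View pics/end1_full.png

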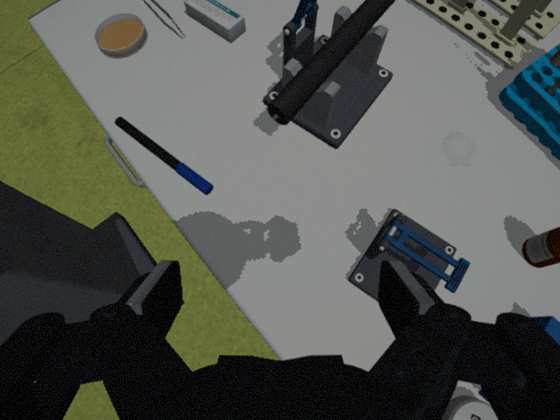

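The bar's near end shows at (280,113), as projected. I enlarge it.

```bash
python3 - <<'E'
from h import *
i=cv2.imread("pics/end1_full.png")[88:138,250:310]
i=cv2.resize(i,(720,600),interpolation=cv2.INTER_CUBIC)
cv2.imwrite("pics/e1c.png",cv2.convertScaleAbs(i,alpha=1.5))
E
```

```text
(no output)
```

View pics/e1c.png

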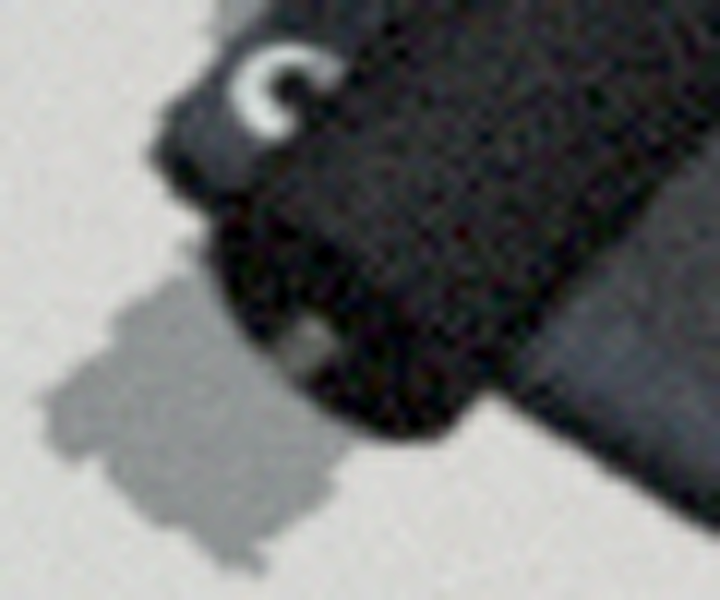

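The white patch is at crop (305,348), full px (275,117). The face spans roughly crop (215,235)–(440,435). I compute the angle by projecting the face.

```bash
python3 - <<'E'
from h import *
w=env.read_camera("wrist")
A=np.array([.463,-.2675,.066]);ya=np.radians(13.4);ax=np.array([np.cos(ya),np.sin(ya),0]);l=np.array([-np.sin(ya),np.cos(ya),0])
for s in(-.004,0,.004):
 print(s,"center",((w2p(w,A+s*ax)[0]-[250,88])*12).astype(int))
 for th in range(0,360,30):
  P=A+s*ax+.012*(np.cos(np.radians(th))*np.array([0,0,1])+np.sin(np.radians(th))*l)
  print(th,((w2p(w,P)[0]-[250,88])*12).astype(int).tolist(),end=" ")
 print()
E
```

```text
-0.004 center [308 396]
0 [306, 300] 30 [239, 271] 60 [192, 276] 90 [178, 313] 120 [198, 371] 150 [246, 433] 180 [310, 485] 210 [373, 514] 240 [421, 513] 270 [440, 480] 300 [424, 423] 330 [374, 356] 
0 center [341 359]
0 [340, 262] 30 [272, 233] 60 [225, 239] 90 [211, 277] 120 [230, 334] 150 [278, 396] 180 [341, 448] 210 [405, 477] 240 [453, 475] 270 [473, 442] 300 [457, 384] 330 [408, 318] 
0.004 center [373 321]
0 [373, 224] 30 [306, 196] 60 [259, 202] 90 [243, 240] 120 [262, 298] 150 [310, 361] 180 [373, 412] 210 [436, 441] 240 [485, 438] 270 [505, 404] 300 [489, 346] 330 [441, 279]
```

The white line is about 150° from up, turned towards the hinge (+y) side. The roll needed is about +150° about the bar's +x, in two bites of about 75°. I reorient first.

```bash
python3 -m pendant '[{"grip":0,"offset":[0,0,0],"angular":[0,-8.5,0]},{"grip":0,"offset":[0,0,0],"angular":[0,-8.5,0]},{"grip":0,"offset":[0,0,0],"angular":[0,-8.5,0]},{"grip":0,"offset":[0,0,0],"angular":[0,-8.5,0]},{"grip":0,"offset":[0,0,-10],"angular":[0,0,8.5]},{"grip":0,"offset":[0,0,-10],"angular":[0,0,8.5]},{"grip":0,"offset":[0,0,-10],"angular":[0,0,8.5]},{"grip":0,"offset":[0,0,0],"angular":[0,0,8.5]},{"grip":0,"offset":[0,0,0],"angular":[0,0,2.4]},{"grip":0,"offset":[0,0,0],"angular":[0,0,0]}]'
cat > go.py <<'E'
from h import *
import sys
# usage: go.py s lat lean back [z]: grasp point at bar coordinate s from bar mid, lean deg (+ = body towards -l), back mm behind grasp
M=np.array([.5615,-.2455,.066]);ya=np.radians(13.4)
ax=np.array([np.cos(ya),np.sin(ya),0]);l=np.array([-np.sin(ya),np.cos(ya),0])
s,lat,lean,back=[float(v) for v in sys.argv[1:5]]
Rt=np.c_[ax,-l,[0,0,-1]]@R.from_euler("x",lean,degrees=True).as_matrix()
tgt=M+s*ax+lat*l+Rt[:,2]*(env.hold_point_z-back/1000)
st=env.read_state();Rc=R.from_euler("xyz",st["tool_rot"],degrees=True).as_matrix()
print("target",tgt.round(4),"now",np.round(st["eef_pos"],4),np.round(st["tool_rot"],1),"t",st["t"])
print("offset mm",(Rc.T@(tgt-st["eef_pos"])*1000).round(1),"turn",np.degrees(R.from_matrix(Rc.T@Rt).as_rotvec()).round(2),"F",np.round(st["wrist_force"],1),"T",np.round(st["torque"],2),"w",round(st["gripper_width"],4),"q",np.round(st["joint_positions"],1))
E
python3 go.py -.084 0 0 75
```

```text
t: 4.45
eef_pos: [0.3722, -0.3803, 0.1929]
tool_rot: [179.8, -0.1, 13.7]
wrist_force: [-0.4, -0.5, 0.8]
gripper_width: 0.0853
finger_force: 0.0
target [ 0.4798 -0.265   0.1223] now [ 0.3722 -0.3803  0.1929] [ 1.798e+02 -1.000e-01  1.370e+01] t 4.45
offset mm [131.8 -86.7  70.5] turn [ 0.19 -0.07  0.34] F [-0.4 -0.5  0.8] T [-0.02  0.03 -0.  ] w 0.0853 q [-48.3   1.1 112.   -0.   66.7  28. ]
```

```bash
python3 -m pendant '[{"grip":0,"offset":[33,-22,5],"angular":[0,0,0]},{"grip":0,"offset":[33,-22,5],"angular":[0,0,0]},{"grip":0,"offset":[33,-22,5],"angular":[0,0,0]},{"grip":0,"offset":[33,-21,5],"angular":[0,0,0.3]},{"grip":0,"offset":[0,0,0],"angular":[0,0,0]},{"grip":0,"offset":[0,0,0],"angular":[0,0,0]}]'
python3 go.py -.084 0 -34 75
python3 - <<'E'
from h import *
w=env.read_camera("wrist");cv2.imwrite("pics/w2.png",w["color"])
M=np.array([.5615,-.2455,.066]);ya=np.radians(13.4);ax=np.array([np.cos(ya),np.sin(ya),0]);l=np.array([-np.sin(ya),np.cos(ya),0])
print(w2p(w,[M+s*ax+y*l+[0,0,z] for s in(-.1,-.05,0,.05) for y,z in((-.012,0),(.012,0))]).round(0).tolist())
for q in("bar","gate","gate_press","holder","vee","flat_mid"):
  print(q,[(round(r["score"],2),((np.array(r["position"])-M)@np.c_[ax,l,[0,0,1]]).round(4).tolist()) for r in env.look_for(q,w)[:3]])
r=env.cut_out("bar",w)
if r:
  v,u=np.nonzero(r[0]["region"]&(w["depth"]>0));P=(p2w(w,np.c_[u,v],w["depth"][v,u])-M)@np.c_[ax,l,[0,0,1]]
  P=P[(P[:,2]>-.004)&(P[:,2]<.02)]
  print(len(P),P[:,0].min(),P[:,0].max())
  for a in np.arange(-.1,.1,.02):
    Q=P[(P[:,0]>a)&(P[:,0]<a+.02)]
    if len(Q)>20: print(a.round(2),len(Q),np.percentile(Q[:,1],[1,99]).round(4),np.percentile(Q[:,2],95).round(4))
E
```

```text
t: 5.05
eef_pos: [0.4794, -0.2643, 0.1717]
tool_rot: [179.9, -0.0, 13.5]
wrist_force: [0.2, 0.5, 0.6]
gripper_width: 0.0855
finger_force: 0.0
target [ 0.4725 -0.2343  0.1127] now [ 0.4794 -0.2643  0.1717] [179.9  -0.   13.5] t 5.05
offset mm [  0.3 -30.8  59. ] turn [-33.94  -0.05   0.14] F [0.2 0.5 0.6] T [ 0.01 -0.01 -0.  ] w 0.0855 q [-31.4   4.  111.3  -0.   64.7  45. ]
[[298.0, 227.0], [267.0, 227.0], [299.0, 163.0], [267.0, 163.0], [300.0, 94.0], [266.0, 94.0], [301.0, 19.0], [266.0, 19.0]]
bar [(0.56, [-0.0144, -0.001, 0.008])]
gate [(0.96, [-0.1319, -0.1671, -0.0076]), (0.82, [-0.0056, 0.0226, 0.0982]), (0.48, [0.0232, -0.0077, -0.0032])]
gate_press [(0.93, [-0.1276, -0.1692, -0.0083]), (0.57, [-0.0025, 0.0217, 0.0995])]
holder [(0.84, [-0.1213, -0.1583, -0.053]), (0.72, [-0.0008, 0.0132, -0.0523]), (0.59, [-0.0041, 0.0231, 0.0996])]
vee [(0.92, [0.0244, -0.008, 0.0013])]
flat_mid [(0.74, [-0.0142, 0.0034, 0.0081])]
7535 -0.10093992823521909 0.06197043266933635
-0.1 780 [-0.0081  0.0151] 0.0132
-0.08 805 [-0.0077  0.0148] 0.0131
-0.06 889 [-0.0081  0.0155] 0.0131
-0.04 917 [-0.008   0.0146] 0.0132
-0.02 975 [-0.0084  0.0142] 0.0134
0.0 1006 [-0.0082  0.0141] 0.0133
0.02 1072 [-0.0087  0.0148] 0.0131
0.04 1067 [-0.0085  0.0147] 0.0131
```

View pics/w2.png

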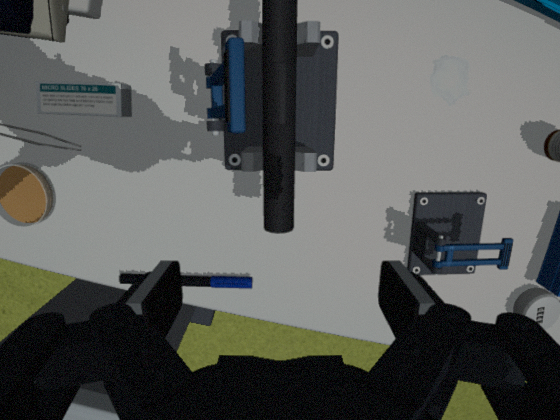

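The wrist view shows the bar end at (279,228), with the axis about 3 mm towards +y of my line. The gate stands open at (235,85), left of the bar. I lean the gripper and approach.

```bash
python3 -m pendant '[{"grip":0,"offset":[0,0,0],"angular":[-8.5,0,0]},{"grip":0,"offset":[0,0,0],"angular":[-8.5,0,0]},{"grip":0,"offset":[0,0,0],"angular":[-8.5,0,0]},{"grip":0,"offset":[0,0,0],"angular":[-8.5,0,0]},{"grip":0,"offset":[0,0,0],"angular":[0,0,0]}]'
python3 go.py -.084 .0028 -34 0
python3 - <<'E'
from h import *
p=env.read_camera("wrist")
w=env.read_camera("top")
M=np.array([.5615,-.2455,.066]);ya=np.radians(13.4);F=np.c_[[np.cos(ya),np.sin(ya),0],[-np.sin(ya),np.cos(ya),0],[0,0,1]]
# bolts from crop of the top view (crop scale 2.5, origin 205,105)
for q in("vee","gate","holder"):
  for r in env.cut_out(q,w)[:2]:
    v,u=np.nonzero(r["region"]&(w["depth"]>0));P=(p2w(w,np.c_[u,v],w["depth"][v,u])-M)@F
    if abs(P[:,1].mean())>.08: continue
    print(q,round(r["score"],2),[ (lo,len(Q),np.percentile(Q,[2,98],axis=0).round(3).tolist()) for lo,hi in((-.06,-.045),(-.01,.006),(.02,.12)) for Q in[P[(P[:,2]>lo)&(P[:,2]<hi)]] if len(Q)>5])
E
```

```text
t: 5.95
eef_pos: [0.4757, -0.2635, 0.1681]
tool_rot: [146.9, 0.4, 13.4]
wrist_force: [-0.9, 1.0, -0.6]
gripper_width: 0.0851
finger_force: 0.0
target [ 0.4816 -0.2724  0.0505] now [ 0.4757 -0.2635  0.1681] [146.9   0.4  13.4] t 5.95
offset mm [  4.4 -55.8 104. ] turn [-0.88  0.32  0.22] F [-0.9  1.  -0.6] T [ 0.27  0.11 -0.  ] w 0.0851 q [-13.5  -4.3 126.5 -40.2  49.4  87.6]
vee 0.63 [(-0.06, 13, [[0.035, -0.031, -0.057], [0.054, -0.016, -0.046]]), (-0.01, 89, [[0.034, -0.027, -0.007], [0.05, 0.025, 0.005]])]
gate 0.72 [(0.02, 199, [[-0.021, 0.015, 0.025], [0.013, 0.044, 0.102]])]
```

```bash
python3 -m pendant '[{"grip":0,"offset":[2,-28,0],"angular":[0,0,0]},{"grip":0,"offset":[2,-28,0],"angular":[0,0,0]},{"grip":0,"offset":[0,0,30],"angular":[-0.9,0,0]},{"grip":0,"offset":[0,0,30],"angular":[0,0,0]},{"grip":0,"offset":[0,0,20],"angular":[0,0,0]},{"grip":0,"offset":[0,0,0],"angular":[0,0,0]},{"grip":0,"offset":[0,0,0],"angular":[0,0,0]}]'
python3 go.py -.084 .0028 -34 0
```

```text
t: 6.9
eef_pos: [0.4815, -0.2638, 0.0742]
tool_rot: [146.0, 0.1, 13.0]
wrist_force: [1.1, 0.1, 0.5]
gripper_width: 0.0856
finger_force: 0.0
target [ 0.4816 -0.2724  0.0505] now [ 0.4815 -0.2638  0.0742] [1.46e+02 1.00e-01 1.30e+01] t 6.9
offset mm [-1.8 -6.3 24.4] turn [ 0.04  0.29 -0.23] F [1.1 0.1 0.5] T [ 0.23  0.05 -0.  ] w 0.0856 q [-12.8   4.8 130.  -50.4  40.9 102.1]
```

```bash
python3 -m pendant '[{"grip":0,"offset":[-1.5,-6,12],"angular":[0,0.3,-0.2]},{"grip":0,"offset":[0,0,12],"angular":[0,0,0]},{"grip":0.3,"offset":[0,0,0],"angular":[0,0,0]},{"grip":0.5,"offset":[0,0,0],"angular":[0,0,0]},{"grip":0.55,"offset":[0,0,0],"angular":[0,0,0]},{"grip":0.6,"offset":[0,0,0],"angular":[0,0,0]}]'
python3 go.py -.084 .0028 -34 0
```

```text
t: 7.5
eef_pos: [0.4823, -0.2712, 0.0512]
tool_rot: [145.9, -0.1, 13.5]
wrist_force: [1.3, 0.2, 0.2]
gripper_width: 0.0344
finger_force: 0.0
target [ 0.4816 -0.2724  0.0505] now [ 0.4823 -0.2712  0.0512] [ 1.459e+02 -1.000e-01  1.350e+01] t 7.5
offset mm [-1.   0.4  1.2] turn [ 0.09 -0.14  0.07] F [1.3 0.2 0.2] T [0.26 0.05 0.03] w 0.0344 q [-13.8   7.2 130.6 -53.8  38.  105.1]
```

```bash
python3 -m pendant '[{"grip":0.72,"offset":[0,0,0],"angular":[0,0,0]},{"grip":0.8,"offset":[0,0,0],"angular":[0,0,0]},{"grip":0.8,"offset":[0,0,0],"angular":[0,0,0]}]'
python3 go.py -.084 .0028 -34 0
```

```text
t: 7.8
eef_pos: [0.4825, -0.2717, 0.0517]
tool_rot: [145.9, -0.1, 13.5]
wrist_force: [-1.7, -1.7, 6.1]
gripper_width: 0.0223
finger_force: 58.4
target [ 0.4816 -0.2724  0.0505] now [ 0.4825 -0.2717  0.0517] [ 1.459e+02 -1.000e-01  1.350e+01] t 7.8
offset mm [-1.  -0.3  1.2] turn [ 0.15 -0.13  0.07] F [-1.7 -1.7  6.1] T [-0.5   0.04 -0.11] w 0.0223 q [-13.9   7.2 130.6 -53.8  38.1 105.1]
```

```bash
python3 -m pendant '[{"grip":0.8,"offset":[0,-2.8,-0.2],"angular":[8.4,0,0]},{"grip":0.8,"offset":[0,-2.8,-0.2],"angular":[8.4,0,0]},{"grip":0.8,"offset":[0,-2.8,-0.2],"angular":[8.4,0,0]},{"grip":0.8,"offset":[0,0,0],"angular":[0,0,0]}]'
python3 go.py -.084 .0028 -8.8 0
```

```text
t: 8.2
eef_pos: [0.4791, -0.2689, 0.0487]
tool_rot: [164.5, 0.5, 12.8]
wrist_force: [-1.3, 9.7, 8.7]
gripper_width: 0.0222
finger_force: 60.4
target [ 0.4798 -0.265   0.0475] now [ 0.4791 -0.2689  0.0487] [164.5   0.5  12.8] t 8.2
offset mm [ 1.5 -3.8  0.2] turn [ 6.66  0.62 -0.44] F [-1.3  9.7  8.7] T [ 1.23 -0.03  0.36] w 0.0222 q [-24.    7.8 123.5 -19.4  41.3  66.9]
```

```bash
python3 -m pendant '[{"grip":0.8,"offset":[0,0,0],"angular":[0,0,0]}]'
python3 go.py -.084 .0028 -8.8 0
```

```text
t: 8.3
eef_pos: [0.4779, -0.2686, 0.0479]
tool_rot: [164.4, 0.7, 12.9]
wrist_force: [-0.7, 1.4, 9.5]
gripper_width: 0.022
finger_force: 60.3
target [ 0.4798 -0.265   0.0475] now [ 0.4779 -0.2686  0.0479] [164.4   0.7  12.9] t 8.3
offset mm [ 2.6 -3.1 -0.5] turn [ 6.84  0.75 -0.33] F [-0.7  1.4  9.5] T [-0.06 -0.12 -0.03] w 0.022 q [-23.8   7.8 123.7 -19.8  41.2  67.3]
```

```bash
python3 -m pendant '[{"grip":0.8,"offset":[1,-2,-0.1],"angular":[5,0.4,0]},{"grip":0.8,"offset":[0.5,-2,-0.1],"angular":[5,0,0]},{"grip":0.8,"offset":[0,-1.7,-0.1],"angular":[5,0,0]},{"grip":0.8,"offset":[0,-1.7,-0.1],"angular":[5,0,0]},{"grip":0.8,"offset":[0,-1.7,-0.1],"angular":[5,0,0]},{"grip":0.8,"offset":[0,0,0],"angular":[0,0,0]}]'
python3 go.py -.084 .0028 9.4 0
```

```text
t: 8.9
eef_pos: [0.477, -0.2604, 0.0467]
tool_rot: [-170.5, 0.4, 13.0]
wrist_force: [-0.8, -0.1, 10.1]
gripper_width: 0.0221
finger_force: 61.0
target [ 0.4784 -0.2593  0.0476] now [ 0.477  -0.2604  0.0467] [-170.5    0.4   13. ] t 8.9
offset mm [ 1.6 -0.9 -0.7] turn [-0.1   0.29 -0.5 ] F [-0.8 -0.1 10.1] T [ 0.18 -0.04  0.03] w 0.0221 q [-35.1  16.1 112.4   7.1  59.   37.9]
```

```bash
python3 -m pendant '[{"grip":0.8,"offset":[0.3,-2.1,-0.2],"angular":[6,0,0]},{"grip":0.8,"offset":[0.3,-2.1,-0.2],"angular":[6,0,0]},{"grip":0.8,"offset":[0.3,-2.1,-0.2],"angular":[6,0,0]},{"grip":0.8,"offset":[0,-2,-0.2],"angular":[6,0,0]},{"grip":0.8,"offset":[0,-2,-0.2],"angular":[6,0,0]},{"grip":0.8,"offset":[0,-2,-0.2],"angular":[6,0,0]},{"grip":0.8,"offset":[0,-2,-0.2],"angular":[6,0,0]},{"grip":0.8,"offset":[0,0,0],"angular":[0,0,0]}]'
python3 go.py -.084 .0028 51.5 0
```

```text
t: 9.7
eef_pos: [0.4732, -0.2476, 0.0523]
tool_rot: [-128.2, 0.6, 13.0]
wrist_force: [-1.0, -4.1, 8.5]
gripper_width: 0.0223
finger_force: 62.5
target [ 0.4757 -0.248   0.0544] now [ 0.4732 -0.2476  0.0523] [-128.2    0.6   13. ] t 9.7
offset mm [ 2.4 -1.1 -2.1] turn [-0.34  0.04 -0.68] F [-1.  -4.1  8.5] T [0.23 0.07 0.26] w 0.0223 q [-45.7  39.2  93.   23.9  94.9  23.2]
```

```bash
python3 -m pendant '[{"grip":0.3,"offset":[0,0,0],"angular":[0,0,0]},{"grip":0,"offset":[0,0,0],"angular":[0,0,0]},{"grip":0,"offset":[0,0,0],"angular":[0,0,0]},{"grip":0,"offset":[0,0,-20],"angular":[0,0,0]},{"grip":0,"offset":[0,0,-35],"angular":[0,0,0]},{"grip":0,"offset":[0,0,-35],"angular":[0,0,0]}]'
python3 -m pendant '[{"grip":0,"offset":[0,-7.4,0.4],"angular":[-6,0,0]},{"grip":0,"offset":[0,-7.4,0.4],"angular":[-6,0,0]},{"grip":0,"offset":[0,-7.4,0.4],"angular":[-6,0,0]},{"grip":0,"offset":[0,-7.4,0.4],"angular":[-6,0,0]},{"grip":0,"offset":[0,-7.4,0.4],"angular":[-6,0,0]},{"grip":0,"offset":[0,-7.4,0.4],"angular":[-6,0,0]},{"grip":0,"offset":[0,-7.4,0.4],"angular":[-6,0,0]},{"grip":0,"offset":[0,-7.4,0.4],"angular":[-6,0,0]},{"grip":0,"offset":[0,-7.4,0.4],"angular":[-6,0,0]},{"grip":0,"offset":[0,-7.4,0.4],"angular":[-6,0,0]},{"grip":0,"offset":[0,0,0],"angular":[0,0,0]}]'
python3 go.py -.084 .0028 -8 0
python3 - <<'E'
from h import *
w=env.read_camera("wrist");cv2.imwrite("pics/w3.png",cv2.convertScaleAbs(w["color"],alpha=1.3))
M=np.array([.5615,-.2455,.066]);ya=np.radians(13.4);ax=np.array([np.cos(ya),np.sin(ya),0]);l=np.array([-np.sin(ya),np.cos(ya),0])
for q in("flat_mid","gate_press","bar"):
  print(q,[(round(r["score"],2),((np.array(r["position"])-M)@np.c_[ax,l,[0,0,1]]).round(4).tolist()) for r in env.look_for(q,w)[:2]])
E
```

```text
t: 10.3
eef_pos: [0.4897, -0.3145, 0.1094]
tool_rot: [-128.5, 0.6, 13.2]
wrist_force: [0.8, -0.1, 0.3]
gripper_width: 0.0852
finger_force: 0.0
t: 11.4
eef_pos: [0.4733, -0.247, 0.1341]
tool_rot: [171.5, 0.6, 13.4]
wrist_force: [-0.9, -0.2, -0.2]
gripper_width: 0.0855
finger_force: 0.0
target [ 0.4797 -0.2648  0.0475] now [ 0.4733 -0.247   0.1341] [171.5   0.6  13.4] t 11.4
offset mm [ 3.1  5.8 88.4] turn [0.51 0.61 0.05] F [-0.9 -0.2 -0.2] T [ 0.1   0.03 -0.01] w 0.0855 q [-25.7   1.7 118.5  -8.5  55.2  55.5]
flat_mid [(0.73, [-0.0518, 0.0065, 0.0096])]
gate_press [(0.71, [-0.1261, -0.1724, -0.008])]
bar [(0.68, [-0.0545, 0.0003, 0.0101])]
```

View pics/w3.png

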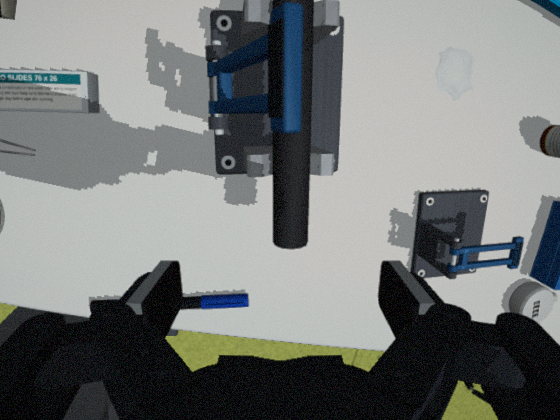

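The gate is still open, with its cross-bar showing over the bar at (288,65) by parallax. The flat is not visible yet, as expected. I regrasp at lean -8° and roll another 64°.

```bash
python3 -m pendant '[{"grip":0,"offset":[3,6,28],"angular":[0.5,0.6,0]},{"grip":0,"offset":[0,0,30],"angular":[0,0,0]},{"grip":0.3,"offset":[0,0,20],"angular":[0,0,0]},{"grip":0.5,"offset":[0,0,9],"angular":[0,0,0]},{"grip":0.6,"offset":[0,0,0],"angular":[0,0,0]},{"grip":0.8,"offset":[0,0,0],"angular":[0,0,0]},{"grip":0.8,"offset":[0,0,0],"angular":[0,0,0]},{"grip":0.8,"offset":[0,0,0],"angular":[0,0,0]}]'
python3 go.py -.084 .0028 -8 0
```

```text
t: 12.4
eef_pos: [0.4826, -0.2681, 0.0505]
tool_rot: [171.9, -0.1, 13.2]
wrist_force: [0.8, 1.5, -0.6]
gripper_width: 0.0225
finger_force: 58.5
target [ 0.4797 -0.2648  0.0475] now [ 0.4826 -0.2681  0.0505] [ 1.719e+02 -1.000e-01  1.320e+01] t 12.4
offset mm [-2.1 -4.3  2.4] turn [ 0.09 -0.08 -0.19] F [ 0.8  1.5 -0.6] T [0.25 0.01 0.17] w 0.0225 q [-27.9   9.5 120.2  -8.5  45.3  54.6]
```

The tool sits about 4 mm to -y, so the bar has probably been nudged up the vee flank. I bring it back down.

```bash
python3 -m pendant '[{"grip":0.8,"offset":[0,-2.2,1.5],"angular":[0,0,0]},{"grip":0.8,"offset":[0,-2,1.5],"angular":[0,0,0]},{"grip":0.8,"offset":[0,0,0],"angular":[0,0,0]}]'
python3 go.py -.084 .0028 -8 0
```

```text
t: 12.7
eef_pos: [0.4824, -0.2651, 0.0472]
tool_rot: [171.8, -0.2, 13.2]
wrist_force: [-0.2, -1.9, 1.7]
gripper_width: 0.0221
finger_force: 59.1
target [ 0.4797 -0.2648  0.0475] now [ 0.4824 -0.2651  0.0472] [171.8  -0.2  13.2] t 12.7
offset mm [-2.5 -0.9 -0.4] turn [ 0.18 -0.14 -0.21] F [-0.2 -1.9  1.7] T [-0.26 -0.25 -0.11] w 0.0221 q [-27.6   9.5 120.5  -8.6  44.8  55.1]
```

```bash
python3 -m pendant '[{"grip":0.8,"offset":[0,-2,-0.1],"angular":[5.5,0,0]},{"grip":0.8,"offset":[0,-1.9,-0.1],"angular":[5.5,0,0]},{"grip":0.8,"offset":[0,-1.9,-0.1],"angular":[5.5,0,0]},{"grip":0.8,"offset":[0,-1.9,-0.1],"angular":[5.5,0,0]},{"grip":0.8,"offset":[0,-1.9,-0.1],"angular":[5.5,0,0]},{"grip":0.8,"offset":[0,-1.9,-0.1],"angular":[5.5,0,0]},{"grip":0.8,"offset":[0,0,0],"angular":[0,0,0]}]'
python3 go.py -.084 .0028 25 0
```

```text
t: 13.4
eef_pos: [0.4792, -0.255, 0.0479]
tool_rot: [-154.9, -0.1, 13.1]
wrist_force: [-1.9, -1.4, 7.9]
gripper_width: 0.0225
finger_force: 60.9
target [ 0.4773 -0.2546  0.0491] now [ 0.4792 -0.255   0.0479] [-1.549e+02 -1.000e-01  1.310e+01] t 13.4
offset mm [-1.8 -1.3 -0.7] turn [-0.11 -0.2  -0.27] F [-1.9 -1.4  7.9] T [ 0.12  0.07 -0.01] w 0.0225 q [-40.1  24.1 104.8  15.5  72.3  29.3]
```

```bash
python3 -m pendant '[{"grip":0.8,"offset":[0,-2.2,-0.2],"angular":[6,0,0]},{"grip":0.8,"offset":[0,-2.2,-0.2],"angular":[6,0,0]},{"grip":0.8,"offset":[0,-2.1,-0.2],"angular":[6,0,0]},{"grip":0.8,"offset":[0,-2.1,-0.2],"angular":[6,0,0]},{"grip":0.8,"offset":[0,-2.1,-0.2],"angular":[6,0,0]},{"grip":0.8,"offset":[0,0,0],"angular":[0,0,0]}]'
python3 go.py -.084 .0028 55 0
python3 - <<'E'
from h import *
t=env.read_camera("top");w=env.read_camera("wrist")
i=cv2.resize(t["color"][105:225,205:305],(500,600),interpolation=cv2.INTER_CUBIC)
cv2.imwrite("pics/t4.png",i);cv2.imwrite("pics/w4.png",w["color"])
M=np.array([.5615,-.2455,.066]);ya=np.radians(13.4);ax=np.array([np.cos(ya),np.sin(ya),0]);l=np.array([-np.sin(ya),np.cos(ya),0])
for p in(t,w):
 for q in("flat_mid","gate_press"):
  print(q,[(round(r["score"],2),((np.array(r["position"])-M)@np.c_[ax,l,[0,0,1]]).round(4).tolist()) for r in env.look_for(q,p)[:2]])
E
```

```text
t: 14.0
eef_pos: [0.4763, -0.2463, 0.0537]
tool_rot: [-124.7, 0.0, 13.1]
wrist_force: [-0.9, -3.0, 5.3]
gripper_width: 0.0226
finger_force: 61.2
target [ 0.4756 -0.2473  0.0553] now [ 0.4763 -0.2463  0.0537] [-124.7    0.    13.1] t 14.0
offset mm [-1.  -0.8 -1.6] turn [-0.28 -0.2  -0.2 ] F [-0.9 -3.   5.3] T [0.02 0.11 0.19] w 0.0226 q [-46.   41.3  91.3  25.2  97.6  22.4]
flat_mid [(0.66, [0.0136, -0.0004, 0.0083])]
gate_press [(0.57, [-0.0026, 0.0279, 0.0741])]
flat_mid [(0.74, [-0.029, -0.009, 0.0045])]
gate_press [(0.59, [-0.0027, 0.0294, 0.0548])]
```

View pics/t4.png

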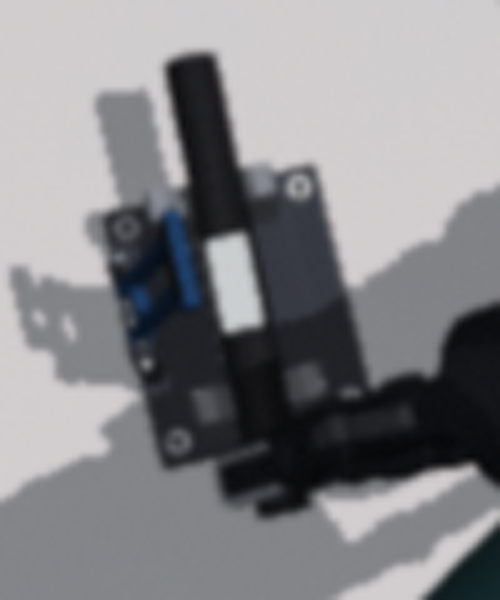

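The flat now faces up, bright at crop (235,283) and centred across the bar to within about 5°. I check its lengthwise position against the holder's bolts and gate.

```bash
python3 - <<'E'
from h import *
t=env.read_camera("top")
M=np.array([.5615,-.2455,.066]);ya=np.radians(13.4);F=np.c_[[np.cos(ya),np.sin(ya),0],[-np.sin(ya),np.cos(ya),0],[0,0,1]]
def hz(uv,z):
  a=p2w(t,uv,np.full(len(uv),.5));b=p2w(t,uv,np.full(len(uv),1.));s=(z-a[:,2])/(b[:,2]-a[:,2]);return ((a+s[:,None]*(b-a))-M)@F
pc=lambda L:np.array(L,float)/5-.4+[205,105]
print("bolts",hz(pc([(126,228),(300,187),(178,441)]),.012).round(4).tolist())
g=t["color"].min(2);m=np.zeros_like(g);m[150:175,244:261]=1
lab=cv2.connectedComponentsWithStats(((g>140)&(m>0)).astype(np.uint8))
k=1+np.argmax(lab[2][1:,4]);v,u=np.nonzero(lab[1]==k);P=hz(np.c_[u,v],.074)
print("flat",len(u),P.mean(0).round(4),np.percentile(P,[2,98],axis=0).round(4).tolist())
print("cross",hz(pc([(165,208),(182,215),(188,305),(200,305)]),.15).round(4).tolist())
# depth along bar centre to see the flat's tilt
for y in np.arange(-.008,.009,.004):
  uv=w2p(t,[(M+F@np.array([x,y+P.mean(0)[1],.008])) for x in np.arange(-.012,.016,.003)+P.mean(0)[0]])
  print(y.round(3),np.mean(p2w(t,uv)[:,2]).round(4),end="; ")
E
```

```text
bolts [[0.0482, 0.0403, -0.054], [0.0478, -0.0405, -0.054], [-0.0516, 0.0402, -0.054]]
flat 141 [0.0013 0.0004 0.008 ] [[-0.0174, -0.0074, 0.008], [0.0198, 0.0082, 0.008]]
cross [[0.0215, 0.0202, 0.084], [0.0171, 0.0143, 0.084], [-0.0185, 0.0205, 0.084], [-0.0197, 0.0159, 0.084]]
-0.008 0.0762; -0.004 0.0763; 0.0 0.0754; 0.004 0.075; 0.008 0.0741;
```

The seat middle is at -1.7 mm and the flat at +1.3 mm, with about 5–7° of roll left. I trim both while still gripping.

```bash
python3 -m pendant '[{"grip":0.8,"offset":[-1.5,-1.9,-0.3],"angular":[5,0,0]},{"grip":0.8,"offset":[-1.5,0,-0.3],"angular":[0,0,0]},{"grip":0.8,"offset":[0,0,0],"angular":[0,0,0]},{"grip":0.4,"offset":[0,0,0],"angular":[0,0,0]},{"grip":0,"offset":[0,0,0],"angular":[0,0,0]},{"grip":0,"offset":[0,0,0],"angular":[0,0,0]},{"grip":0,"offset":[0,0,-30],"angular":[0,0,0]},{"grip":0,"offset":[0,0,-40],"angular":[0,0,0]},{"grip":0,"offset":[0,0,-40],"angular":[0,0,0]},{"grip":0,"offset":[0,0,-20],"angular":[0,0,0]},{"grip":0.9,"offset":[0,0,0],"angular":[0,0,0]}]'
cat > flat.py <<'E'
from h import *
t=env.read_camera("top")
M=np.array([.5615,-.2455,.066]);ya=np.radians(13.4);F=np.c_[[np.cos(ya),np.sin(ya),0],[-np.sin(ya),np.cos(ya),0],[0,0,1]]
def hz(uv,z):
  a=p2w(t,uv,np.full(len(uv),.5));b=p2w(t,uv,np.full(len(uv),1.));s=(z-a[:,2])/(b[:,2]-a[:,2]);return ((a+s[:,None]*(b-a))-M)@F
g=t["color"].min(2);m=np.zeros_like(g);m[150:175,244:261]=1
lab=cv2.connectedComponentsWithStats(((g>140)&(m>0)).astype(np.uint8))
k=1+np.argmax(lab[2][1:,4]);v,u=np.nonzero(lab[1]==k);P=hz(np.c_[u,v],.074)
print("flat",len(u),P.mean(0).round(4),np.percentile(P,[2,98],axis=0).round(4).tolist())
for y in np.arange(-.008,.009,.004):
  uv=w2p(t,[(M+F@np.array([x,y+P.mean(0)[1],.008])) for x in np.arange(-.012,.016,.003)+P.mean(0)[0]])
  print(y.round(3),np.mean(p2w(t,uv)[:,2]).round(4),end="; ")
for r in env.cut_out("bar",t)[:1]:
  v,u=np.nonzero(r["region"]);P=hz(np.c_[u,v],.066);print("bar",P[:,0].min().round(4),P[:,0].max().round(4))
r=env.cut_out("gate",t)
for q in r[:2]:
  v,u=np.nonzero(q["region"]&(t["depth"]>0));P=(p2w(t,np.c_[u,v],t["depth"][v,u])-M)@F
  if abs(P[:,1].mean())<.1: print("gate hi pts",P[np.argsort(-P[:,2])[:30]].mean(0).round(4))
E
python3 flat.py; python3 go.py -.084 .0028 60 0
```

```text
t: 15.45
eef_pos: [0.5005, -0.3583, 0.1238]
tool_rot: [-120.3, -0.2, 13.1]
wrist_force: [-0.3, -1.0, 0.8]
gripper_width: 0.073
finger_force: 0.0
flat 144 [-0.0014  0.0005  0.008 ] [[-0.0201, -0.0078, 0.008], [0.0171, 0.0087, 0.008]]
-0.008 0.0736; -0.004 0.0746; 0.0 0.0753; 0.004 0.0734; 0.008 0.0737; bar -0.1026 0.1018
gate hi pts [-0.0008  0.0188  0.0999]
target [ 0.4754 -0.2465  0.0566] now [ 0.499  -0.3544  0.1211] [-120.    -0.    13.2] t 15.6
offset mm [  1.7   0.7 127.9] turn [-0.05 -0.16 -0.09] F [-0.5  0.1 -0. ] T [-0.4  -0.04 -0.03] w 0.0516 q [-50.4  48.   73.8  24.8 113.4  24.3]
```

The flat is up and centred: -1.4 mm against the seat middle at -1.7 mm. Next I shut the fingers, rise, come upright, and then go round to the back of the frame.

```bash
python3 -m pendant '[{"grip":1,"offset":[0,-26,-15],"angular":[0,0,0]},{"grip":1,"offset":[0,-26,-15],"angular":[0,0,0]},{"grip":1,"offset":[0,-26,-15],"angular":[0,0,0]},{"grip":1,"offset":[0,-26,-15],"angular":[0,0,0]},{"grip":1,"offset":[0,-26,-15],"angular":[-6,0,0]},{"grip":1,"offset":[0,0,0],"angular":[-8,0,0]},{"grip":1,"offset":[0,0,0],"angular":[-8,0,0]},{"grip":1,"offset":[0,0,0],"angular":[-8,0,0]},{"grip":1,"offset":[0,0,0],"angular":[-8,0,0]},{"grip":1,"offset":[0,0,0],"angular":[-8,0,0]},{"grip":1,"offset":[0,0,0],"angular":[-7,0,0]},{"grip":1,"offset":[0,0,0],"angular":[-6.5,0,0]}]'
python3 -m pendant '[{"grip":1,"offset":[0,0,0],"angular":[0,0,0]}]'
python3 go.py -.0017 .08 0 -171 
```

```text
t: 16.8
eef_pos: [0.4985, -0.3535, 0.2713]
tool_rot: [-179.7, -0.0, 13.3]
wrist_force: [0.2, 0.2, -0.2]
gripper_width: 0.0002
finger_force: 0.0
t: 16.9
eef_pos: [0.4979, -0.3509, 0.2712]
tool_rot: [-179.5, 0.0, 13.4]
wrist_force: [-0.9, 0.4, 0.2]
gripper_width: 0.0002
finger_force: 0.0
target [ 0.5413 -0.1681 -0.1237] now [ 0.4979 -0.3509  0.2712] [-179.5    0.    13.4] t 16.9
offset mm [  84.7 -164.2  396.4] turn [-0.52  0.    0.04] F [-0.9  0.4  0.2] T [-0.02  0.03 -0.01] w 0.0002 q [-37.7   7.   97.3   0.3  76.1  38.8]
```

```bash
python3 -m pendant '[{"grip":1,"offset":[17,-33,0],"angular":[0,0,0]},{"grip":1,"offset":[17,-33,0],"angular":[0,0,0]},{"grip":1,"offset":[17,-33,0],"angular":[0,0,0]},{"grip":1,"offset":[17,-33,0],"angular":[0,0,0]},{"grip":1,"offset":[17,-32,0],"angular":[0,0,0]},{"grip":1,"offset":[0,0,0],"angular":[-0.5,0,0]},{"grip":1,"offset":[0,0,0],"angular":[0,0,0]},{"grip":1,"offset":[0,0,35],"angular":[0,0,0]},{"grip":1,"offset":[0,0,35],"angular":[0,0,0]},{"grip":1,"offset":[0,0,35],"angular":[0,0,0]},{"grip":1,"offset":[0,0,0],"angular":[0,0,0]}]'
python3 go.py -.0017 .08 0 -81
python3 - <<'E'
from h import *
a=env.read_camera("scene");cv2.imwrite("pics/s5.png",cv2.resize(a["color"][110:270,150:340],(760,600),interpolation=cv2.INTER_CUBIC))
E
```

```text
t: 18.0
eef_pos: [0.5397, -0.176, 0.1616]
tool_rot: [-179.6, 0.6, 13.1]
wrist_force: [-0.6, 0.8, -0.5]
gripper_width: -0.0002
finger_force: 0.0
target [ 0.5413 -0.1681 -0.0337] now [ 0.5397 -0.176   0.1616] [-179.6    0.6   13.1] t 18.0
offset mm [  5.4  -6.1 195.3] turn [-0.39  0.58 -0.3 ] F [-0.6  0.8 -0.5] T [-0.01  0.05  0.  ] w -0.0002 q [-20.6   7.1 109.   -0.   64.6  56.3]
```

View pics/s5.png

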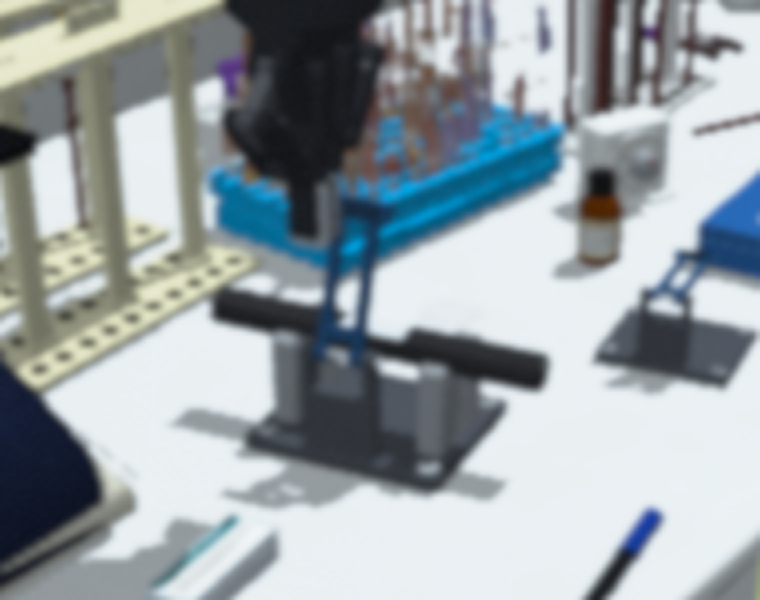

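The shut fingers stand just behind (+y side of) the frame's cross-bar, at about (320,215) in this crop. I centre them lengthwise and start to swing the frame.

```bash
python3 -m pendant '[{"grip":1,"offset":[2.5,10,2.5],"angular":[-0.4,0,0]},{"grip":1,"offset":[2.5,10,2.5],"angular":[0,0.5,0]},{"grip":1,"offset":[0,10,2.5],"angular":[0,0,0]},{"grip":1,"offset":[0,10,2.5],"angular":[0,0,0]},{"grip":1,"offset":[0,0,0],"angular":[0,0,0]}]'
python3 go.py -.0017 .03 0 -67
python3 -m pendant '[{"grip":1,"offset":[0,9,4],"angular":[0,0,0]},{"grip":1,"offset":[0,9,4],"angular":[0,0,0]},{"grip":1,"offset":[0,10,4],"angular":[0,0,0]},{"grip":1,"offset":[0,0,0],"angular":[0,0,0]}]'
python3 go.py -.0017 .002 0 -56;python3 flat.py
```

```text
t: 18.55
eef_pos: [0.5592, -0.2159, 0.1589]
tool_rot: [179.5, -0.6, 13.1]
wrist_force: [-0.5, -0.1, -0.8]
gripper_width: 0.0
finger_force: 0.0
target [ 0.5529 -0.2167 -0.0197] now [ 0.5592 -0.2159  0.1589] [179.5  -0.6  13.1] t 18.55
offset mm [ -8.1  -2.2 178.5] turn [ 0.49 -0.58 -0.29] F [-0.5 -0.1 -0.8] T [-0.03 -0.04  0.03] w 0.0 q [-23.5   9.7 106.4  -0.   63.2  53.4]
t: 18.95
eef_pos: [0.5649, -0.2425, 0.1455]
tool_rot: [179.6, -0.5, 13.2]
wrist_force: [-0.3, -0.2, -0.2]
gripper_width: 0.0003
finger_force: 0.0
target [ 0.5594 -0.2439 -0.0087] now [ 0.5649 -0.2425  0.1455] [179.6  -0.5  13.2] t 18.95
offset mm [ -7.   -1.  154.2] turn [ 0.41 -0.47 -0.25] F [-0.3 -0.2 -0.2] T [-0.01  0.04  0.04] w 0.0003 q [-25.5  12.1 105.   -0.   62.3  51.3]
flat 20 [-0.0162 -0.0025  0.008 ] [[-0.0203, -0.0066, 0.008], [-0.0113, 0.0028, 0.008]]
-0.008 0.0939; -0.004 0.2796; 0.0 0.2141; 0.004 0.3069; 0.008 0.3539; bar -0.101 -0.0076
gate hi pts [-0.0125 -0.0032  0.0725]
```

```bash
python3 -m pendant '[{"grip":1,"offset":[-3,7,6],"angular":[0,0.4,0]},{"grip":1,"offset":[-3,8,7],"angular":[0,0,0]},{"grip":1,"offset":[0,8,8],"angular":[0,0,0]},{"grip":1,"offset":[0,0,0],"angular":[0,0,0]},{"grip":1,"offset":[0,0,0],"angular":[0,0,0]}]'
python3 go.py -.0017 -.021 0 -34
python3 - <<'E'
from h import *
a=env.read_camera("scene");cv2.imwrite("pics/s6.png",cv2.resize(a["color"][130:260,170:310],(640,594),interpolation=cv2.INTER_CUBIC))
E
```

```text
t: 19.6
eef_pos: [0.5646, -0.2656, 0.125]
tool_rot: [179.6, -0.9, 13.2]
wrist_force: [-0.4, -0.3, -0.9]
gripper_width: -0.0002
finger_force: 0.0
target [ 0.5647 -0.2663  0.0133] now [ 0.5646 -0.2656  0.125 ] [179.6  -0.9  13.2] t 19.6
offset mm [-1.800e+00 -1.000e-01  1.117e+02] turn [ 0.39 -0.89 -0.24] F [-0.4 -0.3 -0.9] T [0.01 0.04 0.04] w -0.0002 q [-27.6  13.9 105.1   0.3  60.   49. ]
```

View pics/s6.png

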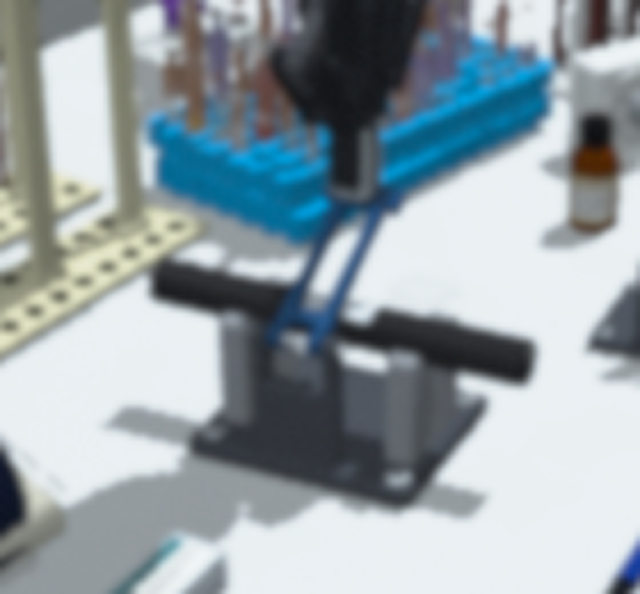

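The frame is following the fingertips, which are on the cross-bar at (365,200). I continue down slowly.

```bash
python3 -m pendant '[{"grip":1,"offset":[-1,6,8],"angular":[0,0.8,0]},{"grip":1,"offset":[-0.8,5,8],"angular":[0,0,0]},{"grip":1,"offset":[0,4,8],"angular":[0,0,0]},{"grip":1,"offset":[0,3,6],"angular":[0,0,0]},{"grip":1,"offset":[0,2,5],"angular":[0,0,0]},{"grip":1,"offset":[0,0,0],"angular":[0,0,0]},{"grip":1,"offset":[0,0,0],"angular":[0,0,0]}]'
python3 go.py -.0017 -.041 0 3.7
```

```text
t: 20.35
eef_pos: [0.5688, -0.2853, 0.0907]
tool_rot: [179.6, -1.7, 13.2]
wrist_force: [-0.3, 0.3, -0.4]
gripper_width: -0.0003
finger_force: 0.0
target [ 0.5693 -0.2858  0.051 ] now [ 0.5688 -0.2853  0.0907] [179.6  -1.7  13.2] t 20.35
offset mm [-0.8  0.3 39.7] turn [ 0.42 -1.73 -0.2 ] F [-0.3  0.3 -0.4] T [-0.06  0.01  0.  ] w -0.0003 q [-29.4  16.8 105.5   1.   56.2  46.9]
```

```bash
python3 -m pendant '[{"grip":1,"offset":[0,0,2],"angular":[0,-1.7,0]},{"grip":1,"offset":[0,0,2],"angular":[0,0,0]},{"grip":1,"offset":[0,0,2],"angular":[0,0,0]},{"grip":1,"offset":[0,0,0],"angular":[0,0,0]}]'
python3 -m pendant '[{"grip":1,"offset":[0,0,1.5],"angular":[0,0,0]},{"grip":1,"offset":[0,0,0],"angular":[0,0,0]}]'
python3 -m pendant '[{"grip":1,"offset":[0,0,1],"angular":[0,0,0]},{"grip":1,"offset":[0,0,0],"angular":[0,0,0]}]'
python3 -m pendant '[{"grip":1,"offset":[0,0,1],"angular":[0,0,0]},{"grip":1,"offset":[0,0,0],"angular":[0,0,0]}]'
```

```text
t: 20.75
eef_pos: [0.5689, -0.2851, 0.0847]
tool_rot: [179.6, -0.0, 13.2]
wrist_force: [0.2, -0.4, -0.1]
gripper_width: 0.0002
finger_force: 0.0
t: 20.95
eef_pos: [0.5687, -0.2853, 0.0833]
tool_rot: [179.6, -0.0, 13.2]
wrist_force: [0.2, 0.0, -0.4]
gripper_width: -0.0
finger_force: 0.0
t: 21.15
eef_pos: [0.5688, -0.2854, 0.0824]
tool_rot: [179.6, -0.0, 13.2]
wrist_force: [0.9, 0.3, 0.3]
gripper_width: -0.0001
finger_force: 0.0
t: 21.35
eef_pos: [0.5688, -0.2854, 0.0813]
tool_rot: [179.6, -0.0, 13.2]
wrist_force: [-0.3, 0.2, 0.5]
gripper_width: -0.0001
finger_force: 0.0
```

```bash
python3 -m pendant '[{"grip":1,"offset":[0,0,0.7],"angular":[0,0,0]},{"grip":1,"offset":[0,0,0],"angular":[0,0,0]}]'
python3 -m pendant '[{"grip":1,"offset":[0,0,0.7],"angular":[0,0,0]},{"grip":1,"offset":[0,0,0],"angular":[0,0,0]}]'
python3 -m pendant '[{"grip":1,"offset":[0,0,0.7],"angular":[0,0,0]},{"grip":1,"offset":[0,0,0],"angular":[0,0,0]}]'
```

```text
t: 21.55
eef_pos: [0.5689, -0.2854, 0.0809]
tool_rot: [179.6, -0.1, 13.2]
wrist_force: [0.1, 0.9, 0.8]
gripper_width: -0.0002
finger_force: 0.5
t: 21.75
eef_pos: [0.569, -0.2855, 0.0806]
tool_rot: [179.5, -0.1, 13.2]
wrist_force: [-2.5, 1.2, 4.5]
gripper_width: 0.0001
finger_force: 2.1
t: 21.95
eef_pos: [0.5692, -0.2855, 0.0805]
tool_rot: [179.5, -0.1, 13.2]
wrist_force: [-2.4, 1.8, 6.7]
gripper_width: 0.0
finger_force: 3.5
```

```bash
python3 -m pendant '[{"grip":1,"offset":[0,0,1.2],"angular":[0,0,0]},{"grip":1,"offset":[0,0,0],"angular":[0,0,0]}]'
python3 -m pendant '[{"grip":1,"offset":[0,0,1.2],"angular":[0,0,0]},{"grip":1,"offset":[0,0,0],"angular":[0,0,0]}]'
```

```text
t: 22.15
eef_pos: [0.5695, -0.2857, 0.0803]
tool_rot: [179.5, -0.1, 13.2]
wrist_force: [-2.8, 1.6, 11.2]
gripper_width: 0.0002
finger_force: 5.5
t: 22.35
eef_pos: [0.5699, -0.2859, 0.0802]
tool_rot: [179.5, -0.2, 13.2]
wrist_force: [-4.1, 2.7, 14.5]
gripper_width: -0.0
finger_force: 7.4
```

It has reached a hard stop at z = 80.3 mm, against 81 mm expected fully home, at 14 N. I lift off and check.

```bash
python3 -m pendant '[{"grip":1,"offset":[0,0,-3],"angular":[0,0,0]},{"grip":1,"offset":[0,0,-3],"angular":[0,0,0]},{"grip":1,"offset":[0,0,-20],"angular":[0,0,0]},{"grip":1,"offset":[0,0,-40],"angular":[0,0,0]},{"grip":1,"offset":[0,0,-40],"angular":[0,0,0]},{"grip":1,"offset":[-40,10,-20],"angular":[0,0,0]},{"grip":1,"offset":[-40,10,0],"angular":[0,0,0]},{"grip":1,"offset":[-40,10,0],"angular":[0,0,0]},{"grip":1,"offset":[0,0,0],"angular":[0,0,0]},{"grip":1,"offset":[0,0,0],"angular":[0,0,0]}]'
python3 - <<'E'
from h import *
a=env.read_camera("scene");w=env.read_camera("wrist");t=env.read_camera("top")
M=np.array([.5615,-.2455,.066]);ya=np.radians(13.4);F=np.c_[[np.cos(ya),np.sin(ya),0],[-np.sin(ya),np.cos(ya),0],[0,0,1]]
u,v=w2p(w,[M])[0].astype(int);print(u,v)
c=w["color"][max(v-80,0):v+80,u-100:u+100]
cv2.imwrite("pics/fin.png",np.vstack([cv2.resize(c,(480,int(480*c.shape[0]/200)),interpolation=cv2.INTER_CUBIC)[:380],cv2.resize(a["color"][175:245,190:300],(480,215),interpolation=cv2.INTER_CUBIC)]))
for p in(w,t):
  # frame height across: rails (s=-11.7,+8.3mm) at several l, and cross-bar
  for l in(-.041,-.03,-.02,.02,.03):
    P=[M+F@np.array([s,l,.0145]) for s in((-.0117,.0083) if l>-.04 else(-.01,0,.01))]
    print(l,(p2w(p,w2p(p,P))[:,2]*1000).round(1).tolist(),end=" ")
  print()
E
```

```text
t: 23.35
eef_pos: [0.458, -0.3413, 0.2027]
tool_rot: [179.6, -0.1, 13.1]
wrist_force: [-0.6, 0.8, 0.2]
gripper_width: -0.0001
finger_force: 0.0
191 47
-0.041 [81.1, 81.8, 82.0] -0.03 [81.2, 81.7] -0.02 [82.8, 81.7] 0.02 [80.8, 81.8] 0.03 [82.4, 81.4] 
-0.041 [583.5, 584.8, 585.0] -0.03 [576.5, 564.6] -0.02 [578.6, 75.3] 0.02 [79.8, 75.5] 0.03 [82.1, 80.9]
```

View pics/fin.png

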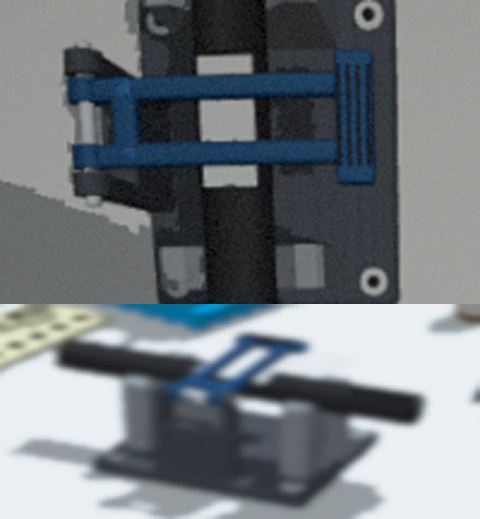

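The frame lies level: it reads 81–82 mm all along, with no slope from hinge to cross-bar. The bright flat (225,120 in the picture) is centred under both rails, and the bar sits seated in both vees. The robot is clear, so I hand in.

```bash
python3 -c "
from rig import env
print(env.close_job())"
```

```text
the job is handed in; nothing more can be done
None
```

The job is handed in at about 23 s: the bar is rolled flat-up in the vees, the flat is centred under the blue frame, and the frame is pressed fully home and level, with the robot clear.

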